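# Feel the hidden switch of a warming plate and stand the sample where it belongs

## Task

The warming plate's lamp is dead, so before you touch the sample bottle, feel with the gripper for the switch paddle on the plate's back: up is off, down is on. If it is already on, leave it on and stand the small white bottle upright in the middle of the round metal plate; if it is off, flip it on and stand the bottle upright on the blue pad instead, midway between the two beakers, to wait. Do not knock over or shift the beakers, tubes and other things around.

Things in the scene. Friction and masses are not known exactly. Their poses are not given: they have to be found in the camera images.
- warmer: warming plate, a white box 150 (x) x 160 (y) x 88 mm high, fixed to the table; origin: centre of its underside; its own +x points out of its back, where the switch is, away from the robot give or take the yaw; z up. A grey rim 80 mm high overhangs the back by 13 mm; on top lies a round metal plate 130 mm across, its face 88 mm above the table
- plate_centre (a point): centre of the upper face of the round metal plate, 88 mm above the table
- switch_pivot (a point): hinge of the switch paddle, on the back face of the warming plate, 45 mm above the table; axes as the warming plate's. The black paddle, 34 mm wide (y), 10 to 12 mm thick, sticks 55 mm out of the back (+x) and swings up and down: 20 degrees above level is off, 20 degrees below level is on, and it snaps to the nearer one. This point does not move with the paddle
- switch_press (a point): fixed point level with the hinge and 38 mm out from it, where to press; it does not show the paddle's state. Straight above or below it the top of the paddle is about 64 mm above the table when off and 36 mm when on (a broad fingertip meets its higher edge, 2 to 4 mm sooner). Pressed there, an off paddle yields at about 5 N, softens, and past mid-swing (top 50 mm up) springs on by itself
- bottle_mid (a point): the sample: small white bottle with a white screw cap, 50 mm across up to 84 mm (neck and cap 32 mm across above that), 100 mm high, about 85 g (60 to 120 g); point: its centre, 50 mm above its foot; z up along the bottle. Two tubes stand close on opposite sides of it
- tube_a_mid (a point): tube with a teal cap, 41 mm across, 94 mm high, close beside the bottle; point: its centre, 47 mm up. Stays where it is
- tube_b_mid (a point): tube with a teal cap, 41 mm across, 94 mm high, close beside the bottle on the other side; point: its centre, 47 mm up. Stays where it is
- tube_c_mid (a point): tube with a teal cap, 41 mm across, 94 mm high, a little farther from the bottle; point: its centre, 47 mm up. Stays where it is
- pad: blue bench pad, 110 (x) x 300 (y) x 3 mm, fixed, behind the wire rack; origin: centre of its underside; the two beakers stand on its long centre line (its y axis), one toward each end, either one on either side
- beaker_large_mid (a point): larger glass beaker, about 85 mm across, 100 mm high, on the pad; point: its centre, 50 mm above its foot. Stays where it is
- beaker_small_mid (a point): smaller glass beaker, about 72 mm across, 85 mm high, on the pad; point: its centre, 42 mm above its foot. Centres of the beakers are 190 to 210 mm apart. Stays where it is
- tip_box: blue box with a clear lid, 90 x 116 x 66 mm, at the back on the left, fixed; origin: centre of its underside
- tape_roll: roll of brown tape, 84 mm across, 18 mm high, front left; origin: centre of its underside
- wash_bottle: large white bottle, 81 mm across, 189 mm high, back right; origin: centre of its underside
- power_strip: beige power strip, 54 x 245 x 39 mm, lying across the back of the table, fixed; origin: centre of its underside; long axis y
- orange_jar: small jar with an orange cap, 41 mm across, 53 mm high, on the right in front of the warming plate; origin: centre of its underside
- tube_rack_full: wire rack in the middle of the table, 262 (x) x 225 (y) mm, fixed, holding teal-capped tubes that reach 104 mm above the table; origin: centre of its underside

How it is judged:
By the outcome, as a careful person would: the job done as asked, in the order asked, and still so for the second after the job is handed in, with the robot touching nothing.
It also fails if it takes over 54 s, if anything falls off the work surface, if the arm or the gripper's body presses on something with over 40 N, if the wrist force passes 120 N, or if a joint passes its speed limit or range.

## Robot

A 6-joint arm with a two-finger parallel gripper is mounted at the origin on a cart in front of the work surface, level with it; the furniture and walls round the work are solid. World frame = base frame: x ahead of the robot, y to its left, z up, the work surface at z = 0. Lengths are in mm, angles in rad, forces in N, time in s.
With the tool pointing down it reaches from about 350 to 975 mm from the base axis. Payload 7.1 kg.
Tool frame: the origin (TCP) lies on the front face of the gripper's body, between the roots of the fingers; the fingertips stand 80 mm ahead of it and the grasp point (between the pads) lies 61 mm ahead of it (env.tips_ahead is the distance from the TCP to the fingertips, in mm); z points along the fingers, y is the direction in which the jaws open and shut (so a half turn about z gives the same grasp; the last joint's range is limited). The gripper opens to 88 mm and grips with 3 to 60 N. Pads are 20 mm wide; open, the fingers measure 115 mm over their backs; the gripper's body (75 mm by 178 mm) begins 61 mm behind the grasp point.
Start: joints at [-1.215, 0.423, 1.63, -0, 1.089, -0.019], TCP at [228.82, -581.59, 302.675] pointing down, gripper open.
Joint ranges: [-3, 3], [-0.9, 2.11], [0.09, 2.58], [-1.31, 4.45], [0.11, 2.69], [-2.54, 2.54]. Speed limits (rad/s): [2.39, 2.39, 3.01, 3.14, 3.14, 3.14].

## Interface

Orientations are given as a unit quaternion [x, y, z, w].
In Python, from station import env, set_gripper, viewer, workorder gives the robot as it stands. Calls block until the motion is done:
- env.reach(position, orientation): joint-space move of the TCP to a pose.
- env.move_l(position, rot=None, rate=150, f_stop=None): straight line of the TCP; rot=None keeps the orientation; rate is the mean speed in mm/s. With f_stop (N) it stops when the force on the tool has changed by that much, and returns True; else False.
- env.move_joints(angles): joint-space move.
- set_gripper(opening): finger opening in mm; the grip force is fixed at half the most; returns when the fingers have stopped.
- env.hold(seconds).
- env.ik(position, orientation): joint angles nearest the present ones, or None.
- env.read_state(): the state.
- viewer.camera(name): name is "scene" or "top"; returns the picture (420x560x3 uint8, blue, green, red); there is no depth.
- viewer.camera_params(name): a dict with "fx", "fy", "cx", "cy" (pixels), "pose" (4x4, takes a point from camera to world coordinates). Camera axes: x right, y up, looking along -z (the intrinsics and any distortion apply to the point x, -y, -z); pixel columns grow to the right and rows downward; lengths in mm; the calibration is good to about 2 mm. A picture is of the moment at which its call begins. camera_params takes no time and is no camera call.
A pose or a line that the arm cannot do raises env.IKError and nothing moves.
- workorder.sign_off(): hands the job in, once; it reports no verdict.
The state is a dict: "time_s": time; "qpos": joint angles; "dq": joint speeds; "tau": joint torques, N m; "tool_pos": TCP position; "orientation": TCP orientation; "force": force on the tool from outside, world axes, zero at the start; "wrist_torque": the same for the moment, N m; "width": finger opening in mm.
Only numpy, scipy, OpenCV 4.12 (cv2) and the standard library are available. Lean on these libraries where they do the work, as an engineer would, in place of code of your own. Each camera call takes 0.05 s, during which the arm holds its last target.

## Working session

There is one attempt and no reset: what is moved stays moved. The work goes in short steps, each a Python script; the robot and the scene stay as the last script left them, time stands still between calls to the robot, and variables do not carry over. Pictures are saved under pics/ and viewed, and the job is handed in when it is done.

```bash
ls; mkdir -p pics
python3 - <<'E'
from station import env, set_gripper, viewer, workorder
import cv2,json
for n in("scene","top"):
    cv2.imwrite(f"pics/{n}0.png",viewer.camera(n)); p=viewer.camera_params(n); print(n,p)
s=env.read_state(); print(s['time_s'],s['orientation'],s['width'],env.tips_ahead)
E
```

```text
pics
scene {'fx': 464.41887637164854, 'fy': 464.41887637164854, 'cx': 279.6885550583331, 'cy': 220.39894882205058, 'pose': array([[-8.52016369e-01,  2.84846966e-01, -4.39238332e-01,
        -1.10255839e+02],
       [-5.23483910e-01, -4.54393385e-01,  7.20757412e-01,
         9.41648915e+02],
       [ 5.71856905e-03,  8.44031313e-01,  5.36263406e-01,
         8.13592878e+02],
       [ 0.00000000e+00,  0.00000000e+00,  0.00000000e+00,
         1.00000000e+00]])}
top {'fx': 436.263225588339, 'fy': 436.263225588339, 'cx': 278.296317875844, 'cy': 205.0508525670592, 'pose': array([[-1.71861433e-03,  9.89624337e-01, -1.43668777e-01,
         2.99773667e+02],
       [-9.99842565e-01, -4.23778033e-03, -1.72303742e-02,
        -5.76921699e+01],
       [-1.76604344e-02,  1.43616546e-01,  9.89475819e-01,
         1.36140895e+03],
       [ 0.00000000e+00,  0.00000000e+00,  0.00000000e+00,
         1.00000000e+00]])}
0.1 [ 9.82491443e-01  1.86306443e-01 -1.14645693e-04 -6.79380248e-04] 87.73025970829389 80.0
```

View pics/scene0.png

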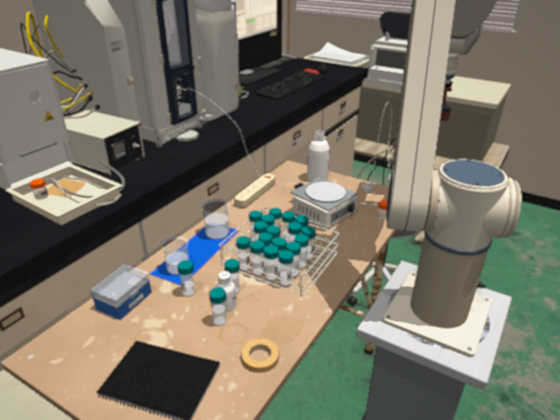

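View pics/top0.png

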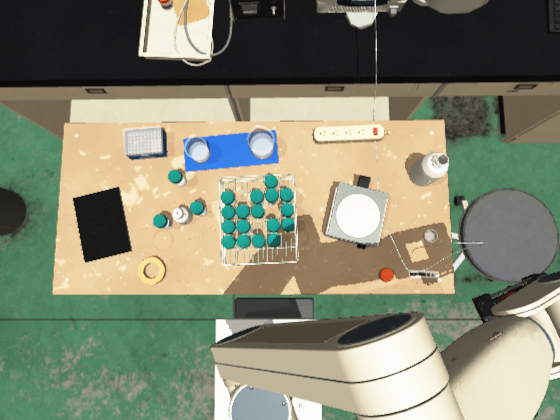

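The top view shows the warmer near (357,213) with its dark paddle at (364,183). The bottle is at (180,214) between tubes at (161,220) and (197,208). The third tube is at (176,176), and the beakers are at (197,150) and (262,145). I'll enlarge these areas next.

Run:
```python
import cv2,numpy as np
t=cv2.imread("pics/top0.png"); s=cv2.imread("pics/scene0.png")
def c(i,x0,y0,w,h,k): return cv2.resize(i[y0:y0+h,x0:x0+w],None,fx=k,fy=k,interpolation=cv2.INTER_CUBIC)
cv2.imwrite("pics/a.png",np.vstack([c(t,130,120,160,60,5),c(t,130,180,160,60,5)]))
cv2.imwrite("pics/b.png",c(t,310,150,100,100,6))
cv2.imwrite("pics/c.png",c(s,140,170,220,160,3.6))
```

```text
(no output)
```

View pics/a.png

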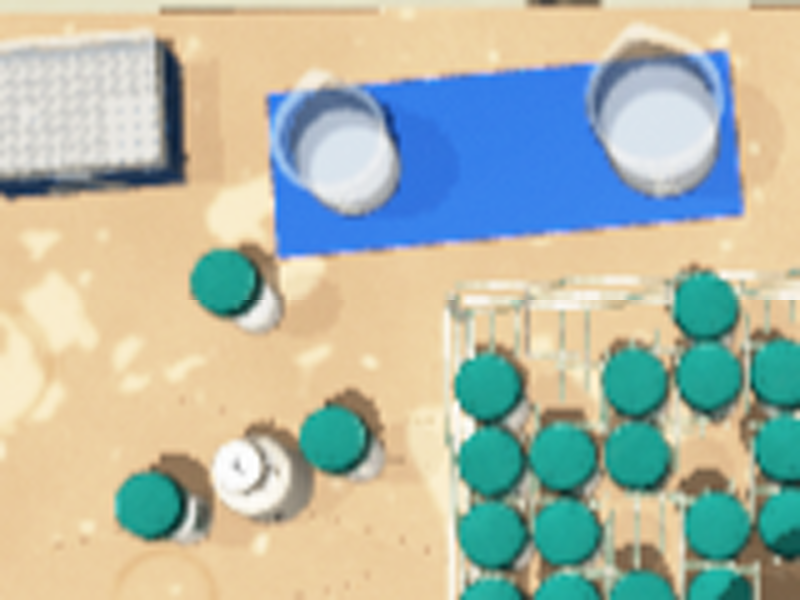

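View pics/b.png

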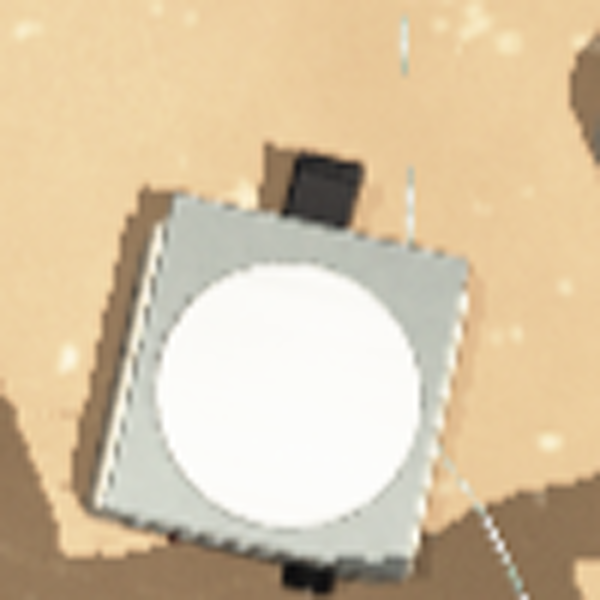

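View pics/c.png

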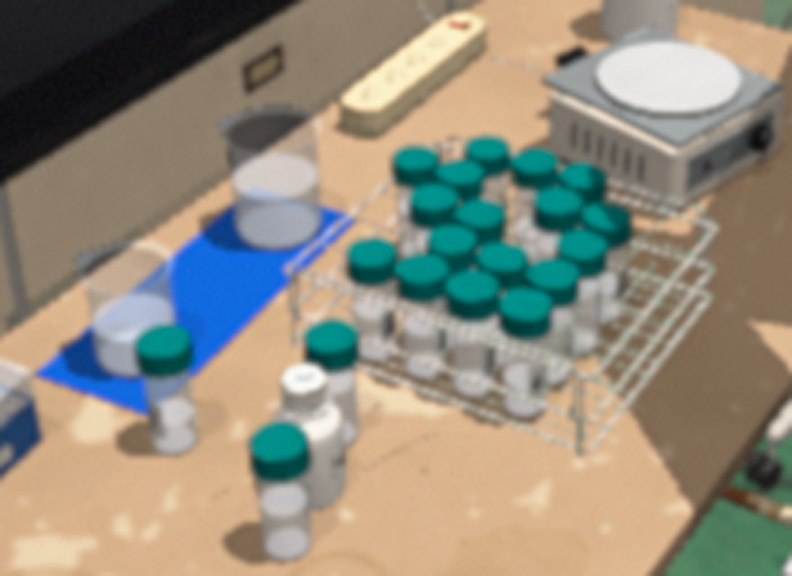

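```bash
cat > h.py <<'E'
import numpy as np, cv2
from station import env, set_gripper, viewer, workorder
def ray(n,u,v,z):
    p=viewer.camera_params(n); T=p['pose']
    d=T[:3,:3]@np.array([(u-p['cx'])/p['fx'],-(v-p['cy'])/p['fy'],-1]); o=T[:3,3]
    return o+d*(z-o[2])/d[2]
def proj(n,P):
    p=viewer.camera_params(n);T=p['pose'];q=T[:3,:3].T@(np.array(P,float)-T[:3,3])
    return np.array([p['cx']-p['fx']*q[0]/q[2], p['cy']+p['fy']*q[1]/q[2]])
E
python3 - <<'E'
from h import *
t=cv2.imread("pics/top0.png"); s=cv2.imread("pics/scene0.png")
def comps(m,mn):
    n,l,st,c=cv2.connectedComponentsWithStats(m.astype(np.uint8)); return [(c[i],st[i],l==i) for i in range(1,n) if st[i,4]>mn]
np.set_printoptions(precision=1,suppress=True)
for nm,im in(("top",t),("scene",s)):
    hsv=cv2.cvtColor(im,cv2.COLOR_BGR2HSV)
    teal=(hsv[...,0]>78)&(hsv[...,0]<98)&(hsv[...,1]>150)
    for c,st,_ in comps(teal,40):
        if nm=="top" : print("teal",c,st,ray("top",*c,94 if c[0]<212 else 104)[:2])
        elif c[0]<245 : print("teal scene",c,st,ray("scene",*c,87)[:2])
    blue=(hsv[...,0]>100)&(hsv[...,0]<115)&(hsv[...,1]>150)&(hsv[...,2]>150)
    if nm=="top":
        for c,st,m in comps(blue,200):
            pts=np.argwhere(m)[:,::-1].astype(np.float32); r=cv2.minAreaRect(pts); b=cv2.boxPoints(r)
            print("pad",r,[ray("top",*q,3)[:2] for q in b], "ctr",ray("top",*r[0],3))
    if nm=="top":
        w=(im.min(2)>225); 
        for c,st,_ in comps(w,300): print("white",c,st,ray("top",*c,88))
        dark=(im.max(2)<90)
        for c,st,m in comps(dark[160:200,340:390],20):
            c=c+[340,160]; pts=np.argwhere(m)[:,::-1].astype(np.float32)+[340,160]; print("paddle",c,cv2.minAreaRect(pts.astype(np.float32)),ray("top",*c,50))
b=lambda x,y:(310+x/6,150+y/6)
print("yaw edges"); 
for p,q in (((175,195),(468,262)),((175,195),(97,505)),((468,262),(412,578))):
    P=ray("top",*b(*p),80);Q=ray("top",*b(*q),80);print(P,Q,np.linalg.norm(P-Q),np.degrees(np.arctan2(*(Q-P)[[1,0]])))
a=lambda x,y:(130+x/5,120+y/5)
print("plate",ray("top",*b(288,395),88))
print("bottle cap",ray("top",*a(241,466),100), "shoulder",ray("top",*a(262,475),80))
print("bottle scene cap",ray("scene",140+304/3.6,170+378/3.6,100))
print("small rim",ray("top",*a(330,142),88),"base",ray("top",*a(353,170),15))
print("large rim",ray("top",*a(655,110),103),"base",ray("top",*a(661,148),20))
print("scene small rim",ray("scene",140+127/3.6,170+275/3.6,88),"large",ray("scene",140+270/3.6,170+133/3.6,103))
print("orange",ray("top",387,274,53), "wash",ray("top",438,160,189),ray("top",426,173,20),"tape",ray("top",151,270,18))
print("strip",ray("top",314,133,39),ray("top",385,132,39))
E
```

```text
teal [174.5 176. ] [169 170  12  13 124] [572.4 273.3]
teal [270.8 188.1] [265 175  13  27 260] [532.7 -14. ]
teal [285.9 194.4] [280 188  13  14 127] [513.7 -58. ]
teal [227.4 204.5] [221 191  14  28 262] [484.7 112.9]
teal [256.5 196.1] [251 190  12  13 127] [509.  28.]
teal [196.  207.6] [190 202  13  12 123] [477.4 206.7]
teal [287.1 216.8] [281 203  13  28 260] [447.9 -61.3]
teal [242.4 218.6] [236 205  14  28 268] [443.   68.5]
teal [256.8 210.8] [251 204  13  14 128] [465.8  26.8]
teal [159.7 220.7] [154 215  13  13 131] [439.  312.6]
teal [272.8 224.9] [267 219  13  13 131] [424.4 -19.9]
teal [228.  226.7] [222 220  14  14 135] [419.5 110. ]
teal [242.9 240.7] [237 235  13  13 131] [378.8  66.4]
teal [258.  240.5] [252 235  13  12 129] [379.4  23. ]
teal [273.4 239.8] [268 234  12  13 126] [381.4 -21.6]
teal [228.  241.6] [222 236  13  13 130] [376.3 109.5]
pad ((230.030517578125, 150.3252716064453), (32.07809066772461, 92.59397888183594), 84.64418029785156) [array([715. , 275.3]), array([741.7, -22.6]), array([636. , -32.1]), array([609.5, 262.6])] ctr [675.3 120.7   3. ]
wh
[... 875 characters left out ...]
 -217.1   80. ] [ 518.6 -360.9   80. ] 147.8612804081691 -103.48342760655261
[ 553.  -217.1   80. ] [ 398.9 -175.7   80. ] 159.60254176643255 164.96302272859865
[ 518.6 -360.9   80. ] [ 362.9 -327.9   80. ] 159.09769859818365 168.03877208088696
plate [ 451.7 -269.    88. ]
bottle cap [460.1 257.3 100. ] shoulder [457.2 249.6  80. ]
bottle scene cap [458.6 263.  100. ]
small rim [658.4 212.5  88. ] base [660.5 212.8  15. ]
large rim [672.6  15.4 103. ] base [672.3  16.4  20. ]
scene small rim [652.6 224.9  88. ] large [674.6  25.3 103. ]
orange [ 282.8 -355.3   53. ] wash [ 592.8 -475.   189. ] [ 593.7 -495.7   20. ] tape [295.6 355.9  18. ]
strip [ 719.5 -147.    39. ] [ 721.1 -368.6   39. ]
```

```bash
cat >> h.py <<'E'
def quat(phi):
    from scipy.spatial.transform import Rotation as R
    y=np.array([np.cos(phi),np.sin(phi),0]);z=np.array([0,0,-1.]);x=np.cross(y,z)
    return R.from_matrix(np.c_[x,y,z]).as_quat()
def best(pos,phi):
    c=[]
    for p in(phi,phi+np.pi):
        j=env.ik(list(pos),list(quat(p)))
        if j is not None: c.append((abs(np.array(j)-env.read_state()['qpos']).max(),p,j))
    print([(round(a,2),round(b,2),np.round(j,2)) for a,b,j in c]); c.sort(key=lambda a:a[0]); return list(quat(c[0][1]))
E
python3 - <<'E'
from h import *
np.set_printoptions(precision=1,suppress=True)
s=cv2.imread("pics/scene0.png"); 
hsv=cv2.cvtColor(s,cv2.COLOR_BGR2HSV)
m=((s.min(2)>205))[170:215,295:360].astype(np.uint8)
n,l,st,c=cv2.connectedComponentsWithStats(m)
for i in range(1,n):
    if st[i,4]>50: u=c[i]+[295,170]; print("plate scene",u,st[i],ray("scene",*u,88))
for z in(40,60): print("paddle scene",ray("scene",298.9,185.8,z),ray("top",363.2,181.2,z))
ax=np.array([np.cos(np.radians(-13.3)),np.sin(np.radians(-13.3))])
P=np.array([452.3,-267])+113*ax; print("press",P)
print(proj("scene",[*P,60]),proj("scene",[*P,36]),proj("top",[*P,60]))
best([*P,250],np.radians(90-13.3))
E
```

```text
plate scene [325.5 190.9] [ 11  12  39  19 568] [ 451.8 -264.5   88. ]
paddle scene [ 585.  -327.5   40. ] [ 564.6 -295.9   40. ]
paddle scene [ 567.  -294.7   60. ] [ 560.6 -292.3   60. ]
press [ 562.3 -293. ]
[299.9 186.4] [299.6 192.5] [363.4 180.7]
[(np.float64(1.82), np.float64(1.34), array([-0.5,  0.5,  1.6, -0. ,  1. , -1.8])), (np.float64(1.32), np.float64(4.48), array([-0.5,  0.5,  1.6, -0. ,  1. ,  1.3]))]
```

Run:
```python
from h import *
P=[562.3,-293]
q=best([*P,230],np.radians(90-13.3))
env.reach([*P,230],q); set_gripper(0)
env.move_l([*P,168],rate=120); env.hold(0.3)
s=env.read_state(); print(s['time_s'],s['tool_pos'],s['force'],s['width'])
r=env.move_l([*P,80+34],rate=25,f_stop=3)
s=env.read_state(); print(r,s['time_s'],'tip z',s['tool_pos'][2]-80,s['force'])
cv2.imwrite("pics/s1.png",viewer.camera("scene"));cv2.imwrite("pics/t1.png",viewer.camera("top"))
```

```text
[(np.float64(1.82), np.float64(1.34), array([-0.5 ,  0.52,  1.66, -0.  ,  0.96, -1.84])), (np.float64(1.32), np.float64(4.48), array([-0.5 ,  0.52,  1.66, -0.  ,  0.96,  1.3 ]))]
4.05 [ 562.59036345 -293.1759778   168.74154346] [-0.38927406 -0.04730663 -0.29450191] 0.78318473845177
True 5.1083 tip z 65.9929246910327 [0.29052369 0.54563259 3.99898886]
```

Contact came at tip height 66 mm, so the paddle is up: off. I'll press it on, then lift and feel again.

Run:
```python
from h import *
P=[562.3,-293]
for z in (58,50,43):
    r=env.move_l([*P,80+z],rate=40,f_stop=25); s=env.read_state(); print(z,r,s['tool_pos'][2]-80,s['force'])
env.move_l([*P,80+60],rate=80); env.hold(0.2)
s=env.read_state(); print(s['force'])
r=env.move_l([*P,80+32],rate=25,f_stop=3)
s=env.read_state(); print(r,s['time_s'],'tip z',s['tool_pos'][2]-80,s['force'])
```

```text
58 False 57.762878039945804 [ 0.14149098 -0.31411196  3.23471799]
50 False 49.10272846921018 [ 0.05031106 -0.61000948 -0.35808503]
43 False 42.55417300043128 [-0.4825987   0.68062353  0.42475522]
[-0.25531004  0.07408858  0.19638867]
True 7.5583 tip z 41.04348245235893 [-1.21487285  0.83230158  6.73055021]
```

Repeat contact came at 41 mm, so it is on. Next is the bottle, with the jaws opening across the tube line.

Run:
```python
from h import *
P=[562.3,-293]; B=[459.3,260]
env.move_l([*P,280],rate=200)
q=best([*B,280],np.radians(19.5))
env.reach([*B,280],q); set_gripper(88)
env.move_l([*B,200],rate=150)
s=env.read_state(); print(s['time_s'],s['tool_pos'],s['width'])
cv2.imwrite("pics/s2.png",cv2.resize(viewer.camera("scene")[160:340,120:370],None,fx=3,fy=3,interpolation=2))
cv2.imwrite("pics/t2.png",cv2.resize(viewer.camera("top")[130:290,130:390],None,fx=3,fy=3,interpolation=2))
```

```text
[(np.float64(1.15), np.float64(0.34), array([ 0.49,  0.31,  1.86, -0.  ,  0.97,  0.15]))]
12.5917 [459.61994365 260.16821317 200.36977104] 87.81272144313522
```

View pics/s2.png

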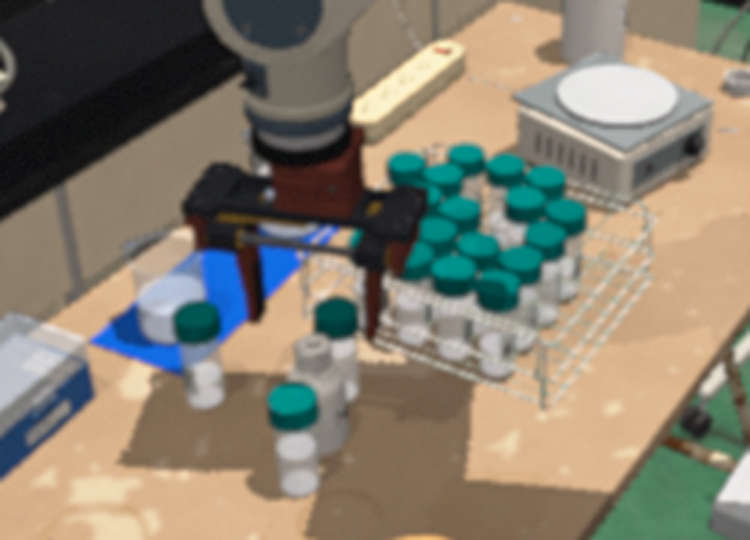

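View pics/t2.png

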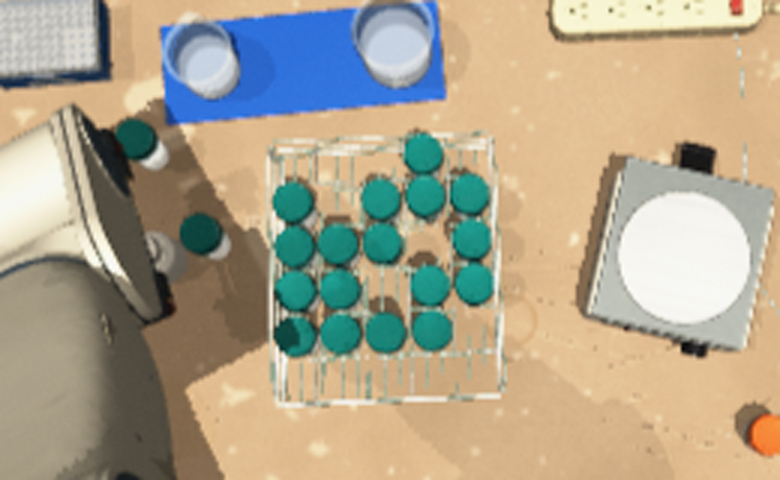

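The scene view has both fingers over free table on either side of the bottle (about (310,380)), clear of the tubes. The paddle no longer shows behind the warmer. Next I descend and grip.

Run:
```python
from h import *
B=[459.3,260]
r=env.move_l([*B,119],rate=70,f_stop=8)
f0=env.read_state()['force']
set_gripper(40)
s=env.read_state(); print(r,s['time_s'],s['tool_pos'],s['width'],f0,s['force'])
if not r and s['width']>44:
    r=env.move_l([*B,280],rate=100); env.hold(0.2)
    s=env.read_state(); print(r,s['time_s'],s['tool_pos'],s['width'],s['force'])
    cv2.imwrite("pics/s3.png",cv2.resize(viewer.camera("scene")[100:340,120:370],None,fx=2.5,fy=2.5,interpolation=2))
    cv2.imwrite("pics/t3.png",cv2.resize(viewer.camera("top")[110:270,100:360],None,fx=3,fy=3,interpolation=2))
```

```text
False 14.6833 [459.41074594 260.06648303 119.09333861] 49.47996001675276 [-0.27070584  0.23020266 -0.27827847] [ 0.58460341  0.82152173 -0.32252249]
False 16.6417 [459.21056615 259.93435429 279.61593734] 49.16273578511345 [-0.35334095  0.61652692 -0.26770414]
```

View pics/s3.png

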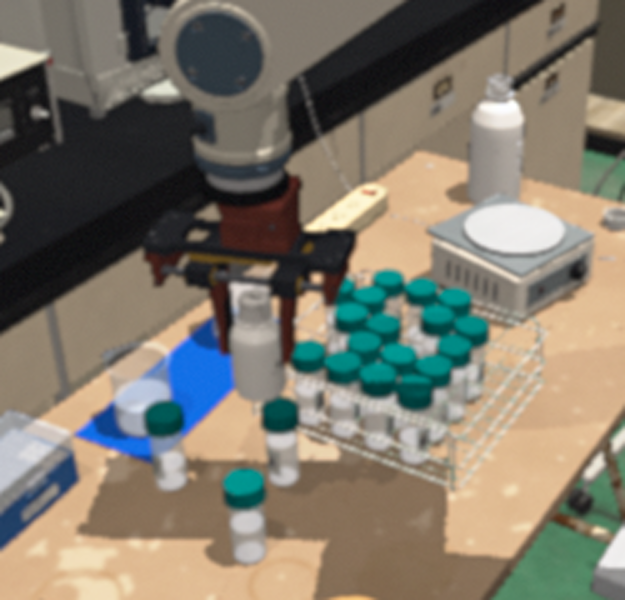

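Bottle held upright, and the tubes are untouched. Next I'll refine the beaker positions on a bigger crop.

Run:
```python
import cv2,numpy as np
t=cv2.imread("pics/top0.png"); s=cv2.imread("pics/scene0.png")
def g(i,x0,y0,w,h,k,st):
    o=cv2.resize(i[y0:y0+h,x0:x0+w],None,fx=k,fy=k,interpolation=cv2.INTER_CUBIC)
    for x in range(x0,x0+w,st):
        cv2.line(o,((x-x0)*k,0),((x-x0)*k,6),(0,0,255),1); cv2.putText(o,str(x),((x-x0)*k,18),0,.4,(0,0,255))
    for y in range(y0,y0+h,st): cv2.line(o,(0,(y-y0)*k),(6,(y-y0)*k),(0,0,255),1); cv2.putText(o,str(y),(8,(y-y0)*k+4),0,.4,(0,0,255))
    return o
cv2.imwrite("pics/g1.png",g(t,180,122,100,52,8,5))
cv2.imwrite("pics/g2.png",g(s,145,190,110,95,6,10))
```

```text
(no output)
```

View pics/g1.png

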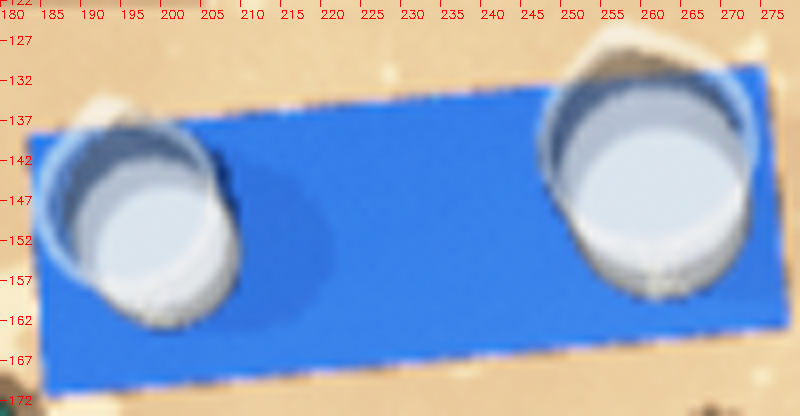

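View pics/g2.png

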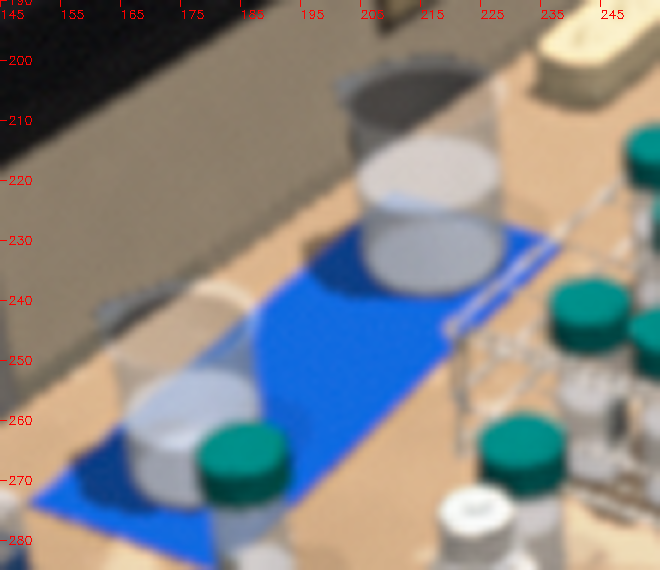

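Run:
```python
from h import *
np.set_printoptions(precision=1,suppress=True)
S=[ray("top",201.2,153.9,4),ray("top",195.5,147.6,88),ray("scene",177.2,268.3,4)]
L=[ray("top",262.5,148.3,4),ray("top",261,140.5,103),ray("scene",217.2,232.7,4)]
for a,b in zip(S,L): print(a,b,(a+b)/2,np.linalg.norm((a-b)[:2]))
C=[ray("top",180+x/8,122+y/8,3)[:2] for x,y in((27,137),(765,66),(790,326),(45,397))]; print(*C,np.mean(C,axis=0))
print(ray("scene",145+30/6,190+500/6,3))
t=cv2.imread("pics/t3.png");
```

```text
[663.8 213.1   4. ] [681.   16.3   4. ] [672.4 114.7   4. ] 197.572294775774
[660.9 214.1  88. ] [677.2  15.5 103. ] [669.1 114.8  95.5] 199.28793900258253
[664.7 217.9   4. ] [680.4  17.9   4. ] [672.6 117.9   4. ] 200.6295181077187
[713.5 272.3] [741.  -25.8] [633.4 -35.7] [606.2 261.9] [673.5 118.1]
[713.9 273.3   3. ]
```

View pics/t3.png

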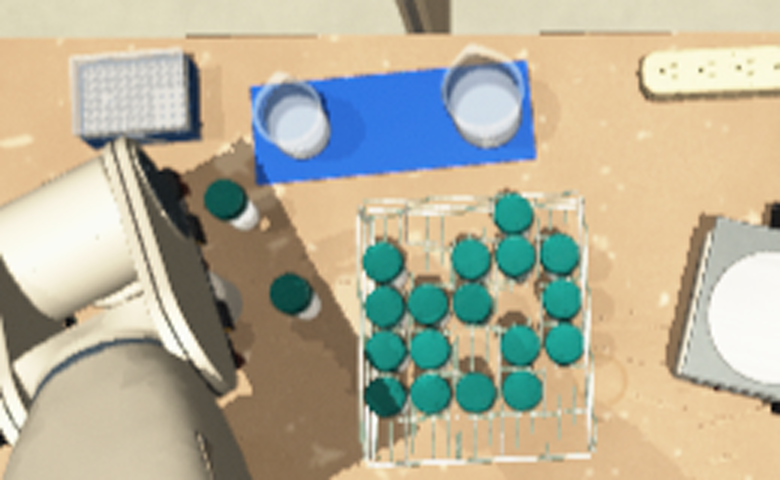

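Run:
```python
from h import *
np.set_printoptions(precision=1,suppress=True)
for z in (0,-400,-800,100,200): print(z,ray("top",230,121,z)[:2],ray("top",230,98,z)[:2],ray("top",230,82,z)[:2], "scene",ray("scene",150,225,z)[:2],ray("scene",150,188,z)[:2])
for p in (0.09,0.09+np.pi,-0.5,0.6):print(p,env.ik([672,116.3,127],list(quat(p))))
```

```text
0 [774.2 122.6] [852.6 123.7] [907.9 124.5] scene [894.2  92.5] [1073.7  -88.2]
-400 [913.6 175.5] [1015.  177.] [1086.5  178. ] scene [1388.  -324.9] [1655.8 -594.5]
-800 [1053.1  228.5] [1177.5  230.3] [1265.2  231.5] scene [1881.8 -742.4] [ 2237.9 -1100.8]
100 [739.4 109.3] [812.  110.4] [863.2 111.1] scene [770.7 196.9] [928.2  38.4]
200 [704.5  96.1] [771.4  97. ] [818.5  97.7] scene [647.3 301.3] [782.7 165. ]
0.09 [ 0.2  0.7  1.6 -0.   0.8  0.1]
3.231592653589793 None
-0.5 [ 0.2  0.7  1.6 -0.   0.8  0.7]
0.6 [ 0.2  0.7  1.6 -0.   0.8 -0.4]
```

Run:
```python
import cv2
s=cv2.imread("pics/scene0.png"); cv2.imwrite("pics/k.png",cv2.resize(s[130:330,0:270],None,fx=2.9,fy=2.9,interpolation=2))
```

```text
(no output)
```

View pics/k.png

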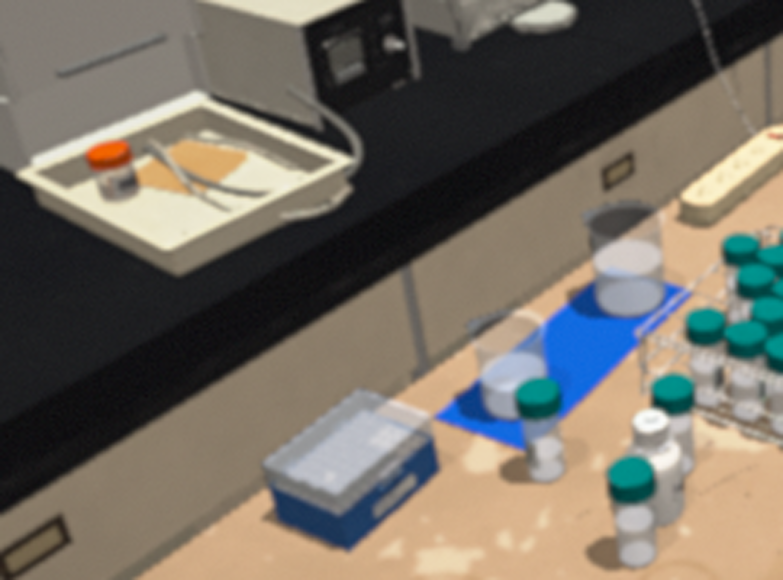

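Triangulated, the counter behind sits at about table level and 150 mm beyond the table's edge, so it is not in the way. Placing at the beaker midpoint (672,116).

Run:
```python
from h import *
D=[672,116.3]
env.reach([*D,280],list(quat(0.09)))
env.move_l([*D,150],rate=120); env.hold(0.2)
cv2.imwrite("pics/s4.png",cv2.resize(viewer.camera("scene")[130:330,100:350],None,fx=3,fy=3,interpolation=2))
s=env.read_state(); print(s['time_s'],s['tool_pos'],s['width'],s['force'])
r=env.move_l([*D,119],rate=25,f_stop=4)
s=env.read_state(); print(r,s['time_s'],s['tool_pos'],s['width'],s['force'])
```

```text
19.2333 [672.24700001 116.31510584 150.63740177] 49.36215035741803 [ 0.47451065 -0.50085655 -0.54578988]
True 20.25 [671.84823368 116.27908989 122.0084222 ] 49.552688361724336 [-0.55247881 -0.94456341  3.9789431 ]
```

View pics/s4.png

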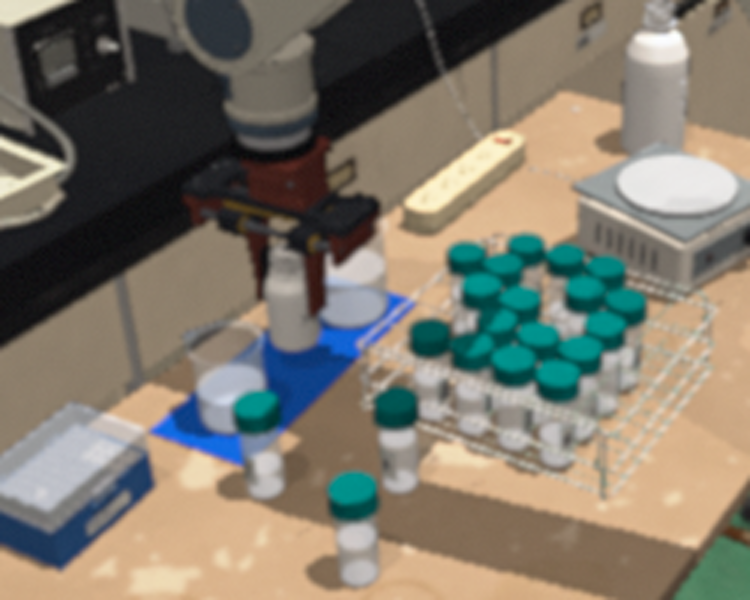

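Contact came at exactly the expected height of 122 mm, with the bottle between the beakers. Next I release, retreat and check.

Run:
```python
from h import *
D=[672,116.3]
set_gripper(88); env.move_l([*D,280],rate=120)
env.reach([450,-60,300],list(quat(0.09))); env.hold(0.3)
t=viewer.camera("top"); s=viewer.camera("scene")
cv2.imwrite("pics/t5r.png",t)
cv2.imwrite("pics/s5.png",cv2.resize(s[160:340,120:390],None,fx=2.9,fy=2.9,interpolation=2))
cv2.imwrite("pics/t5.png",cv2.resize(t[120:250,130:400],None,fx=2.9,fy=2.9,interpolation=2))
print(env.read_state()['time_s'],env.read_state()['width'])
```

```text
23.9833 87.63820476495846
```

View pics/t5.png

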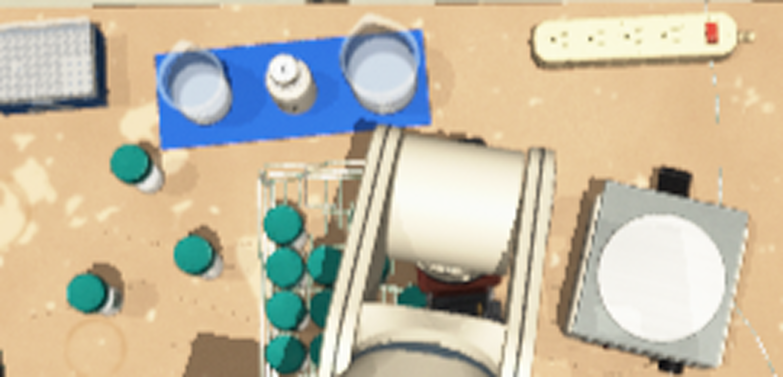

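View pics/s5.png

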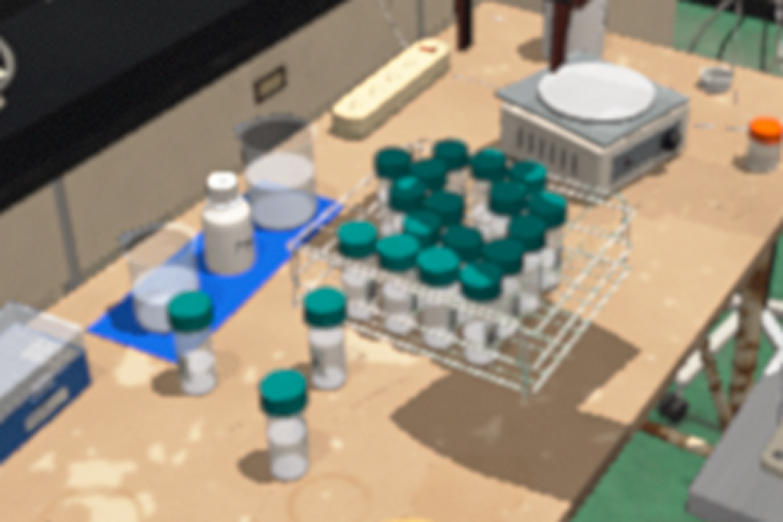

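The bottle stands upright at (288,80) in the top crop, between beaker bases near (205,100) and (382,85). The tubes look undisturbed, and I'll check that numerically.

Run:
```python
from h import *
np.set_printoptions(precision=1,suppress=True)
for f in("top0","t5r"):
    im=cv2.imread(f"pics/{f}.png");hsv=cv2.cvtColor(im,cv2.COLOR_BGR2HSV)
    m=((hsv[...,0]>78)&(hsv[...,0]<98)&(hsv[...,1]>150)).astype(np.uint8)
    n,l,st,c=cv2.connectedComponentsWithStats(m); print(f,[c[i] for i in range(1,n) if st[i,4]>40 and c[i][0]<212])
print("bottle cap",ray("top",130+285/2.9,120+67/2.9,103))
a=cv2.imread("pics/top0.png");b=cv2.imread("pics/t5r.png")
for x0 in(180,245): print(cv2.absdiff(a[125:170,x0:x0+33],b[125:170,x0:x0+33]).mean())
workorder.sign_off(); print(env.read_state()['time_s'])
```

```text
top0 [array([174.5, 176. ]), array([196. , 207.6]), array([159.7, 220.7])]
t5r [array([174.5, 176. ]), array([196.1, 207.5]), array([159.7, 220.6])]
bottle cap [669.8 113.1 103. ]
6.965656565656565
13.308641975308642
the job is handed in; nothing more can be done
the job is handed in; nothing more can be done
```

The switch was off, so I flipped it on and stood the bottle upright on the blue pad midway between the beakers. The job is handed in at about 24 s on the robot clock.

- **Switch:** the first feel met the paddle at a fingertip height of 66 mm, which means off. After pressing, a second feel met it at 41 mm, so it is on. That is 1 mm above the 38–40 mm I expected, but well past mid-swing. The paddle had also dropped out of sight in the scene camera.
- **Bottle:** the grip closed at 49.5 mm, and the bottle touched down exactly at the expected height. The top camera puts its cap at about (670, 113), and I aimed for (672, 116). My beaker midpoint estimates from the two views spread about 3 mm.
- **Tubes:** the three tubes by the bottle are within 0.1 px of where they started.
- **Beakers:** they look unmoved by eye. A raw before/after image difference over them was not zero (7 and 13 grey levels). I put that down to changed shadows and did not look into it further.
- **Force reading:** the wrist force did not clearly show the bottle's weight after the lift, but the finger opening and the pictures showed it was held.

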